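# Sweep the loose caps into the collecting pan

### The job

Using the fingers as a broom, sweep the three loose orange screw caps across the bench into the white open-fronted collecting pan, until each cap lies flat and wholly inside the pan, past its open front. Only slide them along the surface: do not lift any cap, and leave the other things on the bench where they are.

Things in the scene. Friction and masses are not known exactly. Their poses are not given: they have to be found in the camera images.
- pan: White open-fronted pan with a blue floor, fixed to the bench; floor level with the bench, no sill. Clear inside 190 mm wide (y) and 110 mm deep (x); three walls 5 mm thick, 22 mm high; a 22 mm tab behind. Origin: centre of the floor. Its x axis points from the open front to the back: front at x = -55 mm, inside of back wall at x = +55, of side walls at y = +/-95.
- cap_1: Loose orange ribbed plastic screw cap, one of three alike: a solid flat disc 28 mm across and 12 mm high, about 20 g, lying flat on the bench. Origin at the centre of its underside.
- cap_1_centre (a point): The centre of cap_1, 6 mm above its underside.
- cap_2: Loose orange ribbed plastic screw cap, one of three alike: a solid flat disc 28 mm across and 12 mm high, about 20 g, lying flat on the bench. Origin at the centre of its underside.
- cap_2_centre (a point): The centre of cap_2, 6 mm above its underside.
- cap_3: Loose orange ribbed plastic screw cap, one of three alike: a solid flat disc 28 mm across and 12 mm high, about 20 g, lying flat on the bench. Origin at the centre of its underside.
- cap_3_centre (a point): The centre of cap_3, 6 mm above its underside.
- label_roll: Bystander: white label roll lying flat, 68 mm across, 41 mm high. Origin at the centre of its underside. Loose, leave alone.
- clamp: Bystander: dark blue scissor-like tube clamp lying flat, 80 x 140 x 7 mm, long along its y axis. Origin at the centre of its underside. Loose, leave alone.
- timer: Bystander: white bench timer with three coloured buttons, 82 x 58 x 22 mm (its x, y, z). Origin at the centre of its underside. Loose, leave alone.
- reader: Bystander: black hand-held code reader lying flat, 178 x 65 x 40 mm (its x, y, z). Origin at the centre of its underside. Loose, leave alone.
- marker: Bystander: white felt marker with a red cap lying flat, 13 x 132 x 14 mm, long along its y axis. Origin at the centre of its underside. Loose, leave alone.

How it is judged (in metres and radians):
At the end, for the whole second after the job is handed in: All three caps lie at rest inside the pan, between its side walls and past the open front (each cap's centre at least 11 mm inside the front line, i.e. the whole cap inside to within 3 mm), lying flat: centre less than 11 mm above the bench (x of cap_1_centre in the frame of pan between -0.044 and 0.055 m and y of cap_1_centre in the frame of pan between -0.095 and 0.095 m and height (world z) of each of cap_1_centre, cap_2_centre, cap_3_centre below 0.011 m and linear speed of each of cap_1, cap_2, cap_3 below 0.01 m/s and x of cap_2_centre in the frame of pan between -0.044 and 0.055 m and y of cap_2_centre in the frame of pan between -0.095 and 0.095 m and x of cap_3_centre in the frame of pan between -0.044 and 0.055 m and y of cap_3_centre in the frame of pan between -0.095 and 0.095 m); the robot touches nothing.
It fails at once if a cap was lifted off the bench (height (world z) of any of cap_1_centre, cap_2_centre, cap_3_centre above 0.025 m).
It fails at once if a bystander was moved by more than 15 mm (distance of any of label_roll, clamp, timer, reader, marker from where it was at the start of the episode above 0.015 m).
It also fails if it takes over 72 s, if anything falls off the work surface, if the arm or the gripper's body presses on something with over 40 N, if the wrist force passes 120 N, or if a joint passes its speed limit or range.

### The arm

A 6-joint arm with a two-finger parallel gripper is mounted at the origin on a cart in front of the work surface, level with it; the furniture and walls round the work are solid. World frame = base frame: x ahead of the robot, y to its left, z up, the work surface at z = 0. Lengths are in mm, angles in rad, forces in N, time in s.
With the tool pointing down it reaches from about 300 to 775 mm from the base axis. Payload 14.6 kg.
Tool frame: the origin (TCP) lies midway between the tips of the shut fingers; the grasp point (between the pads) lies manip.grasp_offset behind it (manip.grasp_offset is the distance from the TCP to the grasp point, in mm); z points along the fingers, y is the direction in which the jaws open and shut (so a half turn about z gives the same grasp; the last joint's range is limited). The gripper opens to 94 mm and grips with 3 to 60 N. Pads are 16 mm wide; open, the fingers measure 119 mm over their backs; the gripper's body (75 mm by 177 mm) begins 78 mm behind the grasp point.
Start: joints at [-1.361, 0.3, 1.521, -0, 1.321, -0.067], TCP at [150.297, -529.056, 205.446] pointing down, gripper open.
Joint ranges: [-3.03, 3.03], [-0.79, 2.21], [0.23, 2.52], [-1.04, 4.18], [0, 3.07], [-2.55, 2.55]. Speed limits (rad/s): [2.22, 2.22, 2.57, 3.14, 3.14, 3.14].

### API

Orientations are given as [roll, pitch, yaw] about the fixed x, y, z axes, in that order (R = Rz(yaw) Ry(pitch) Rx(roll)).
In Python, from cell import monitor, vision, order, manip gives the robot as it stands.
- The arm moves only by the shell command python3 -m jog 'ROWS' [FORCE]. ROWS is JSON, a list of rows, each a list of 7 numbers: the shift along the tool's x, y, z in cm, then the turn, a rotation vector about the tool's x, y, z in rad, then the opening in per cent of the stroke, from 0 (shut) to 100 (fully open). In form: [[tx, ty, tz, rx, ry, rz, jaw], ...]. A call has 1 to 8 rows; each row shifts and turns the commanded pose from where the row before left it, along the tool's axes as they then stand; what a row does not reach is not made up. A row lasts 1/10 s, in which the tool goes at most 50 mm and 8.59 degrees, less where a joint would pass 70% of its speed; a pose out of reach is approached as far as the arm can. A call is refused whole if a number of a shift passes 5 or a number of a turn 0.15, either way. A call with a gripper value outside its range is refused whole. The fingers move at their own pace and stop on an object; FORCE is the grip in N (left out, the last holds). Time passes only in rows, so rows that do not move let the fingers close. It gives the time, the measured TCP pose, the force and the opening at its end, in the units of the state.
- monitor.read_state(): the state, without advancing time (a new reading comes with each control period).
- vision.camera(name): name is "scene" or "top" or "wrist"; returns a dict with "color" (384x512x3 uint8, blue, green, red), "fx", "fy", "cx", "cy" (pixels), "cam_to_world" (4x4, takes a point from camera to world coordinates); the wrist camera has in their place "tool_from_camera" (4x4, takes a point from camera to tool coordinates, whose origin is the TCP and whose axes are the flange's). Camera axes: x right, y down, z forward; pixel columns grow to the right and rows downward; lengths in mm; the calibration is good to about 2 mm. A picture is of the moment at which its call begins: read the wrist's pose just before it. There is no depth.
- order.sign_off(): hands the job in, once; it reports no verdict.
The state is a dict: "clock": time; "joints": joint angles; "qd": joint speeds; "effort": joint torques, N m; "eef_pos": TCP position; "eef_rot": TCP orientation; "wrist_force": force on the tool from outside, world axes, zero at the start; "moment": the same for the moment, N m; "finger_gap": finger opening in mm.
Only numpy, scipy, OpenCV 4.12 (cv2) and the standard library are available. Lean on these libraries where they do the work, as an engineer would, in place of code of your own. Each camera call takes 0.05 s, during which the arm holds its last target.

## Working session

There is one attempt and no reset: what is moved stays moved. The work goes in short steps, Python scripts to look and compute and a shell command to move; the robot and the scene stay as the last step left them, time stands still between calls to the robot, and variables do not carry over. Pictures are saved under pics/ and viewed, and the job is handed in when it is done.

```bash
ls; mkdir -p pics
python3 - <<'E'
from cell import monitor,vision,manip
import cv2
s=monitor.read_state();print(s, manip.grasp_offset)
for n in("scene","top"):
    c=vision.camera(n);cv2.imwrite(f"pics/{n}0.png",c["color"]);print(n,c["fx"],c["cx"],c["cy"],c["cam_to_world"])
E
```

```text
pics
{'clock': 0.0, 'joints': array([-1.36061367e+00,  3.00479381e-01,  1.52157220e+00,  2.48050858e-06,
        1.32069833e+00, -6.65664192e-02]), 'qd': array([-6.82929089e-04, -5.24371043e-04,  1.56403042e-05,  7.98831066e-04,
       -2.84592745e-03,  7.92431257e-04]), 'effort': array([ 4.66205471e-03, -5.31802726e+01, -3.52735984e+01,  7.09742121e-02,
        2.45187536e-02, -1.03048460e-04]), 'eef_pos': array([ 150.23783187, -528.81345835,  204.88554374]), 'eef_rot': array([-3.14043812e+00, -7.93751434e-05,  2.76748420e-01]), 'wrist_force': array([ 0.11622644, -0.42266074, -0.44301808]), 'moment': array([ 0.00971181,  0.04641475, -0.00980192]), 'finger_gap': 93.87398499473186} 18.8
scene 496.0934039860427 264.1902509017281 182.04327985643155 [[ 8.07097155e-01 -3.07670540e-01  5.03917674e-01 -6.20747430e+01]
 [-5.90010894e-01 -4.52007144e-01  6.69011724e-01 -9.61572406e+02]
 [ 2.19391905e-02 -8.37274376e-01 -5.46342651e-01  7.34682249e+02]
 [ 0.00000000e+00  0.00000000e+00  0.00000000e+00  1.00000000e+00]]
top 352.84571004976164 251.8332869771521 193.99341681103687 [[ 9.88969818e-04 -9.87658545e-01  1.56619352e-01  4.14224992e+02]
 [-9.99534508e-01 -5.75202003e-03 -2.99613184e-02 -1.10504559e+02]
 [ 3.04924297e-02 -1.56516816e-01 -9.87204486e-01  1.01589801e+03]
 [ 0.00000000e+00  0.00000000e+00  0.00000000e+00  1.00000000e+00]]
```

View pics/top0.png

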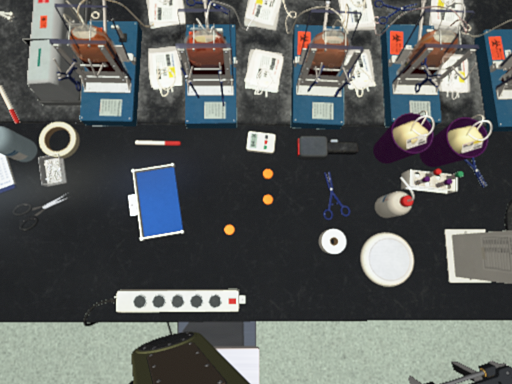

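View pics/scene0.png

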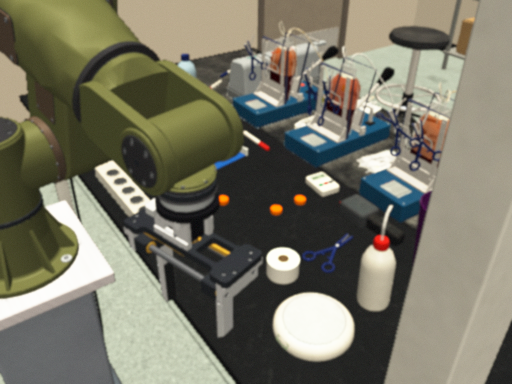

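The top view shows the pan at about (158,202) with its tab on the left, so the open front faces right. The caps are at (268,173), (268,199) and (229,230). The scene view confirms the three caps, with the arm out of their way.

```bash
cat > h.py <<'E'
import numpy as np,cv2
from cell import monitor,vision
def ray(c,u,v):
    M=c["cam_to_world"];d=M[:3,:3]@np.array([(u-c["cx"])/c["fx"],(v-c["cy"])/c["fy"],1]);return M[:3,3],d
def pt(c,u,v,z):
    o,d=ray(c,u,v);return o+d*(z-o[2])/d[2]
def blobs(m,amin=20):
    n,l,st,ce=cv2.connectedComponentsWithStats(m.astype(np.uint8));return [(ce[i],st[i]) for i in range(1,n) if st[i][4]>=amin]
def orange(c):
    h=cv2.cvtColor(c["color"],cv2.COLOR_BGR2HSV);return (h[...,0]>6)&(h[...,0]<22)&(h[...,1]>190)&(h[...,2]>170)
def caps(c,roi=None):
    r=[]
    for ce,st in blobs(orange(c),15):
        if roi is None or (roi[0]<ce[0]<roi[2] and roi[1]<ce[1]<roi[3]): r.append((ce.round(1),st[4],pt(c,*ce,9).round(1)))
    return r
def tri(a,b):
    (o,d),(p,e)=a,b;A=np.stack([d,-e],1);s=np.linalg.lstsq(A,p-o,rcond=None)[0];x=o+d*s[0];y=p+e*s[1];return (x+y)/2,np.linalg.norm(x-y)
def pan(c):
    h=cv2.cvtColor(c["color"],cv2.COLOR_BGR2HSV);m=(h[...,0]>105)&(h[...,0]<125)&(h[...,1]>150)&(h[...,2]>90)
    m[:130]=0;m[250:]=0;m[:,:120]=0;m[:,200:]=0
    cn=max(cv2.findContours(m.astype(np.uint8),0,1)[0],key=cv2.contourArea)
    return cv2.minAreaRect(cn)
E
python3 - <<'E'
from h import *
t=vision.camera("top");s=vision.camera("scene")
for x in caps(t,(120,130,400,300)):print("top",x)
C=caps(s,(100,150,400,300))
for x in C:print("sc",x)
for a in caps(t,(120,130,400,300)):
    for b in C:
        x,g=tri(ray(t,*a[0]),ray(s,*b[0]))
        if g<8: print("tri",a[0],b[0],x.round(1),round(g,1))
r=pan(t);print(r)
for q in cv2.boxPoints(r):print(q,pt(t,*q,0).round(1))
cv2.imwrite("pics/topc.png",cv2.resize(t["color"][120:330,90:400],None,fx=2.5,fy=2.5,interpolation=cv2.INTER_CUBIC))
E
```

```text
top (array([268.4, 174.2]), np.int32(26), array([ 632.7, -189.5,    9. ]))
top (array([268.3, 199.3]), np.int32(26), array([ 558.6, -188.7,    9. ]))
sc (array([223.3, 198.9]), np.int32(77), array([475.1, -77.8,   9. ]))
sc (array([299.6, 198.8]), np.int32(89), array([ 635.8, -186.9,    9. ]))
sc (array([275.9, 208.7]), np.int32(101), array([ 560.1, -186.7,    9. ]))
sc (array([219.4, 248.4]), np.int32(42), array([ 366.4, -234.1,    9. ]))
tri [268.4 174.2] [299.6 198.8] [ 632.8 -189.6   11.5] 1.2
tri [268.3 199.3] [275.9 208.7] [ 558.5 -188.5   10.7] 0.1
((158.89999389648438, 201.3000030517578), (63.639610290527344, 39.31513595581055), 81.8698959350586)
[134.94 172.58] [636.6 199.6   0. ]
[173.85999 167.02   ] [654.1  87.5   0. ]
[182.85999 230.02   ] [470.2  55.4   0. ]
[143.94 235.58] [454.2 164.7  -0. ]
```

View pics/topc.png

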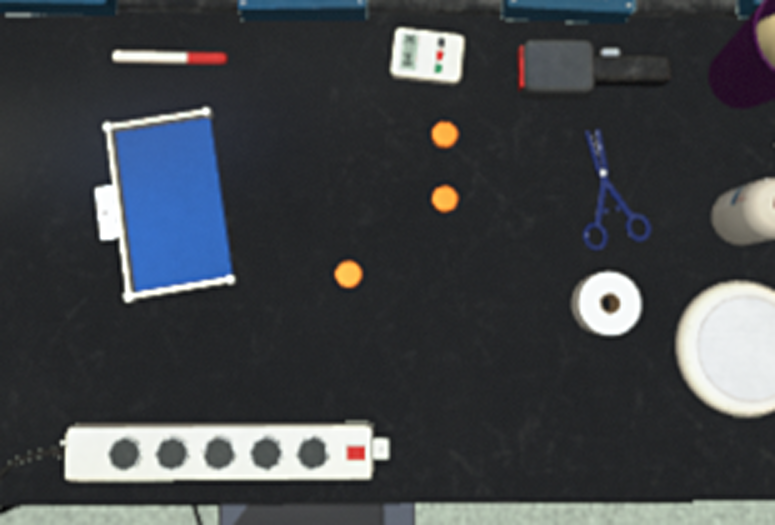

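Cap 3 is at about (474,-78). It is partly out of the top mask but clear in the scene view. The pan's x axis points at about 99° world yaw. I'll cradle each cap between nearly shut fingers with a gap of about 22 mm and push it along the tool x axis. First I turn the tool and set the jaw.

```bash
python3 -m jog '[[0,0,0,0,0,-0.135,23],[0,0,0,0,0,-0.135,23],[0,0,0,0,0,-0.135,23],[0,0,0,0,0,-0.135,23],[0,0,0,0,0,-0.135,23],[0,0,0,0,0,-0.135,23],[0,0,0,0,0,-0.135,23],[0,0,0,0,0,-0.135,23]]'
python3 -m jog '[[0,0,0,0,0,-0.135,23],[0,0,0,0,0,-0.135,23],[0,3,0,0,0,0,23],[1.6,3,0,0,0,0,23],[1.6,3,0,0,0,0,23],[1.6,3,0,0,0,0,23],[1.6,3,0,0,0,0,23],[1.6,3,0,0,0,0,23]]'
```

```text
clock: 1.0
eef_pos: [150.3, -528.9, 205.3]
eef_rot: [-3.141, -0.0, 1.362]
wrist_force: [0.2, -0.1, -0.3]
finger_gap: 33.4
clock: 1.8
eef_pos: [326.6, -438.2, 205.3]
eef_rot: [-3.141, -0.0, 1.627]
wrist_force: [0.4, -0.6, 0.2]
finger_gap: 21.7
```

```bash
python3 -m jog '[[1.8,3.2,0,0,0,0,23],[1.8,3.2,0,0,0,0,23],[1.8,3.2,0,0,0,0,23],[1.8,3.2,0,0,0,0,23],[1.8,3.2,0,0,0,0,23],[1.8,3.2,0,0,0,0,23],[1.8,3.2,0,0,0,0,23],[1.8,3.2,0,0,0,0,23]]'
python3 -m jog '[[2,2.5,0,0,0,0,23],[1,2.5,0,0,0,0,23],[0,0,3,0,0,0,23],[0,0,3,0,0,0,23],[0,0,2,0,0,0,23],[0,0,0,0,0,0,23]]'
python3 - <<'E'
from h import *
s0=monitor.read_state();w=vision.camera("wrist");cv2.imwrite("pics/w1.png",w["color"]);t=vision.camera("top");cv2.imwrite("pics/t1.png",t["color"])
print(s0["eef_pos"],s0["eef_rot"],w["tool_from_camera"],w["fx"],w["cx"],w["cy"])
from scipy.spatial.transform import Rotation as R
T=np.eye(4);T[:3,:3]=R.from_euler("xyz",s0["eef_rot"]).as_matrix();T[:3,3]=s0["eef_pos"]
w["cam_to_world"]=T@w["tool_from_camera"]
for x in caps(w):print(x)
E
```

```text
clock: 2.6
eef_pos: [574.2, -280.0, 205.2]
eef_rot: [-3.141, -0.0, 1.627]
wrist_force: [-0.5, -1.0, -0.1]
finger_gap: 21.3
clock: 3.2
eef_pos: [620.1, -247.6, 122.1]
eef_rot: [-3.137, -0.003, 1.627]
wrist_force: [0.1, -0.2, -0.2]
finger_gap: 21.6
[ 620.07531782 -247.61105316  122.0777112 ] [-3.13670509e+00 -2.59613007e-03  1.62690182e+00] [[-1.11221450e-03 -9.74068974e-01 -2.26248529e-01  6.46026394e+01]
 [ 9.99999201e-01 -9.47551972e-04 -8.36392785e-04  1.80512006e-01]
 [ 6.00322022e-04 -2.26249278e-01  9.74069250e-01 -1.79548851e+02]
 [ 0.00000000e+00  0.00000000e+00  0.00000000e+00  1.00000000e+00]] 337.3987609769655 256.40357968577365 193.89659176602768
(array([187. , 118.3]), np.int32(502), array([ 557.3, -188.3,    9. ]))
(array([275.5, 128.1]), np.int32(108), array([ 632.7, -192.4,    9. ]))
```

View pics/w1.png

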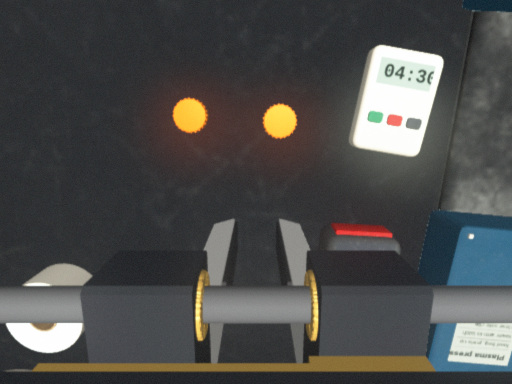

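The wrist view shows cap_2 at about (190,115) and cap_1 at (280,121), ahead of the fingers. My mask is too tight there, so I'll widen it.

```bash
sed -i 's/<22)&(h\[...,1\]>190)/<32)\&(h[...,1]>150)/' h.py
cat >> h.py <<'E'
from scipy.spatial.transform import Rotation as R
def wrist(name=None):
    s0=monitor.read_state();w=vision.camera("wrist")
    T=np.eye(4);T[:3,:3]=R.from_euler("xyz",s0["eef_rot"]).as_matrix();T[:3,3]=s0["eef_pos"]
    w["cam_to_world"]=T@w["tool_from_camera"]
    if name:cv2.imwrite(f"pics/{name}.png",w["color"])
    return s0,w
E
python3 - <<'E'
from h import *
s,w=wrist()
print(s["eef_pos"],s["eef_rot"])
W=[x for x in caps(w) if x[1]>300]
for x in W:print(x)
t=vision.camera("top");s=vision.camera("scene")
for c in (t,s):
    for a in caps(c,(100,130,400,300)):
        print(a)
        for b in W:
            x,g=tri(ray(c,*a[0]),ray(w,*b[0]))
            if g<8: print(" tri",x.round(1),round(g,1))
E
```

```text
[ 621.50306526 -248.33118878  126.11325767] [3.14134784e+00 8.48524249e-05 1.62677674e+00]
(array([188. , 113.6]), np.int32(934), array([ 559.4, -185.5,    9. ]))
(array([276.9, 119.2]), np.int32(905), array([ 635.6, -185.9,    9. ]))
(array([226.2, 228. ]), np.int32(32), array([475.8, -68.4,   9. ]))
(array([222.4, 198.9]), np.int32(89), array([473.4, -76.6,   9. ]))
(array([299.5, 198.8]), np.int32(88), array([ 635.6, -187. ,    9. ]))
 tri [ 635.9 -186.1    8.4] 0.6
(array([275.8, 208.6]), np.int32(97), array([ 560. , -186.4,    9. ]))
 tri [ 559.8 -185.8    8.9] 1.0
```

Two-view heights come to 8–9 mm, as expected for caps 12 mm high. Cap_1 is at (635.5,-186.5) and cap_2 at (560,-186). Next I line up on cap_1 and lower.

```bash
python3 -m jog '[[0,1.75,2,0,0,0,23],[0,0,3,0,0,0,23],[0,0,3,0,0,0,23],[0,0,2,0,0,0,23],[0,0,1.1,0,0,0,23],[0,0,0.9,0,0,0,23],[0,0,0,0,0,0,23],[0,0,0,0,0,0,23]]'
python3 - <<'E'
from h import *
s,w=wrist("w2")
print(s["eef_pos"],s["eef_rot"],s["wrist_force"])
for x in caps(w):print(x)
E
```

```text
clock: 4.25
eef_pos: [639.3, -247.5, 6.6]
eef_rot: [3.14, 0.001, 1.627]
wrist_force: [-0.8, -0.5, -0.1]
finger_gap: 21.4
[ 639.28114231 -247.54920563    6.60237281] [3.14027085e+00 6.89204993e-04 1.62670912e+00] [-0.78330691 -0.4823952  -0.1225992 ]
(array([105. , 111.8]), np.int32(2473), array([ 558.6, -185.4,    9. ]))
(array([255.8, 121.4]), np.int32(2419), array([ 635.6, -186. ,    9. ]))
(array([199.2, 287.2]), np.int32(21), array([ 608.1, -281. ,    9. ]))
(array([313.9, 288.3]), np.int32(17), array([ 674.2, -278.1,    9. ]))
(array([314.8, 308.9]), np.int32(35), array([ 675.9, -291.3,    9. ]))
(array([198.2, 329.7]), np.int32(78), array([ 608. , -308.8,    9. ]))
(array([314.9, 329.2]), np.int32(71), array([ 677.2, -304.7,    9. ]))
```

View pics/w2.png

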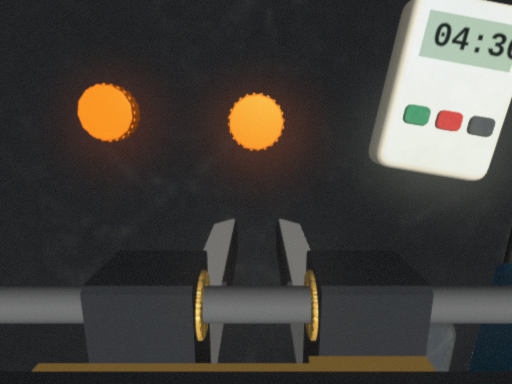

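Cap_1 is centred ahead of the finger gap (256 px against a finger mid of 257). Now I push it.

```bash
python3 -m jog '[[1.5,0,0,0,0,0,23],[1.5,0,0,0,0,0,23],[0.6,0,0,0,0,0,23],[0.4,0,0,0,0,0,23],[0.4,0,0,0,0,0,23],[0.4,0,0,0,0,0,23],[0.6,0,0,0,0,0,23],[0.6,0,0,0,0,0,23]]'
python3 - <<'E'
from h import *
s,w=wrist("w3")
print(s["eef_pos"],s["eef_rot"],s["wrist_force"])
for x in caps(w):
  if x[1]>300:print(x)
E
```

```text
clock: 5.1
eef_pos: [635.4, -187.1, 5.4]
eef_rot: [-3.142, -0.0, 1.626]
wrist_force: [-0.1, -0.6, 1.0]
finger_gap: 21.8
[ 635.36164698 -187.11238238    5.39615466] [-3.14156774e+00 -1.08012940e-05  1.62642794e+00] [-0.12837025 -0.58851345  0.95592284]
(array([256.4, 209.6]), np.int32(2082), array([ 634.6, -172.1,    9. ]))
(array([116.6, 226.8]), np.int32(1992), array([ 558.6, -186.1,    9. ]))
```

View pics/w3.png

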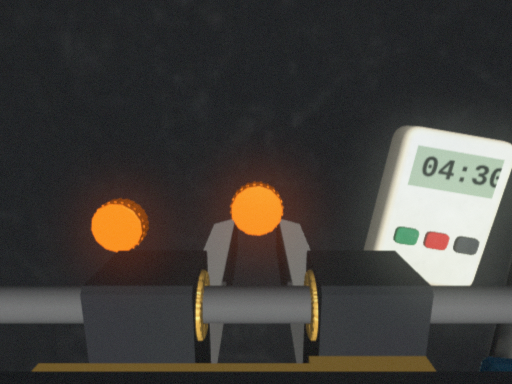

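Cap_1 sits in the cradle at (256,210), so I keep pushing.

```bash
python3 -m jog '[[0.8,0,0,0,0,0,23],[1.1,0,0,0,0,0,23],[1.3,0,0,0,0,0,23],[1.3,0,0,0,0,0,23],[1.3,0,0,0,0,0,23],[1.3,0,0,0,0,0,23],[1.3,0,0,0,0,0,23],[1.3,0,0,0,0,0,23]]'
python3 -m jog '[[1.3,0,0,0,0,0,23],[1.3,0,0,0,0,0,23],[1.3,0,0,0,0,0,23],[1.3,0,0,0,0,0,23],[1.3,0,0,0,0,0,23],[1.3,0,0,0,0,0,23],[1.1,0,0,0,0,0,23],[0.8,0,0,0,0,0,23]]'
python3 - <<'E'
from h import *
s,w=wrist("w4")
print(s["eef_pos"],s["eef_rot"],s["wrist_force"])
for x in caps(w):
  if x[1]>300:print(x)
E
```

```text
clock: 5.95
eef_pos: [629.9, -89.4, 5.5]
eef_rot: [3.142, 0.0, 1.627]
wrist_force: [0.8, 0.4, 0.2]
finger_gap: 22.1
clock: 6.75
eef_pos: [624.5, 7.4, 5.5]
eef_rot: [-3.142, -0.0, 1.627]
wrist_force: [-0.3, -1.6, 0.5]
finger_gap: 21.8
[624.51285431   7.41183694   5.45727855] [-3.14156812e+00 -4.65022095e-05  1.62721510e+00] [-0.26897547 -1.59624227  0.47158798]
(array([256.3, 209.2]), np.int32(2211), array([623.6,  22.6,   9. ]))
(array([ 11.7, 347.9]), np.int32(1092), array([482. , -71.7,   9. ]))
```

View pics/w4.png

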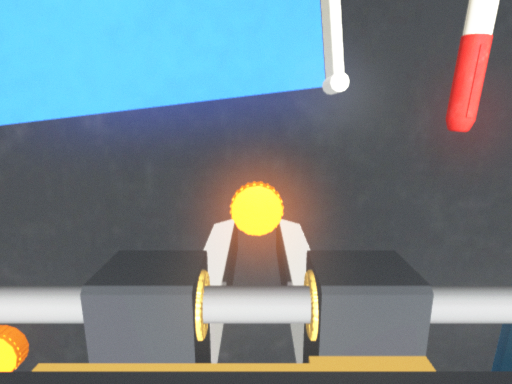

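The wrist view shows the pan's right front post at (336,82), the floor corner at about (322,88), and the cap still cradled. I'll measure the clearance to that wall.

Run:
```python
from h import *
s,w=wrist()
for uv,z in (((336,82),22),((322,88),0),((320,2),0),((0,125),0),((325,2),22)):print(uv,z,pt(w,*uv,z).round(1))
t=vision.camera("top");r=pan(t)
for u,v in ((174,163),(183,232)):print(pt(t,u,v,22).round(1))
```

```text
(336, 82) 22 [656.6  89.8  22. ]
(322, 88) 0 [654.5  88.7   0. ]
(320, 2) 0 [649.4 129.4   0. ]
(0, 125) 0 [483.5  60.1   0. ]
(325, 2) 22 [648.2 122.8  22. ]
[660.8  83.2  22. ]
[463.5  51.3  22. ]
```

The inner wall corner is at (654,89). The clearance would be tight, so I drift about 10 mm away from the wall and stop about 55 mm inside.

```bash
python3 -m jog '[[0.8,-0.1,0,0,0,0,23],[1.1,-0.13,0,0,0,0,23],[1.3,-0.15,0,0,0,0,23],[1.3,-0.15,0,0,0,0,23],[1.3,-0.15,0,0,0,0,23],[1.3,-0.15,0,0,0,0,23],[1.3,-0.15,0,0,0,0,23],[1.3,-0.15,0,0,0,0,23]]'
python3 -m jog '[[1.0,0,0,0,0,0,23],[0.7,0,0,0,0,0,23],[0.4,0,0,0,0,0,23],[0.2,0,0,0,0,0,23],[0,0,0,0,0,0,23],[-1,0,0,0,0,0,23],[-2,0,0,0,0,0,23],[-1,0,-1,0,0,0,23]]'
python3 - <<'E'
from h import *
s,w=wrist("w5")
print(s["eef_pos"],s["eef_rot"],s["wrist_force"])
for x in caps(w):
  if x[1]>300:print(x)
E
```

```text
clock: 7.7
eef_pos: [607.6, 103.7, 5.4]
eef_rot: [-3.142, 0.0, 1.627]
wrist_force: [-0.1, -0.2, -0.1]
finger_gap: 21.5
clock: 8.5
eef_pos: [608.2, 83.5, 14.6]
eef_rot: [-3.139, 0.0, 1.626]
wrist_force: [0.4, 0.6, -0.3]
finger_gap: 22.1
[608.16692328  83.51103074  14.6052078 ] [-3.13928783e+00  1.95638828e-04  1.62553044e+00] [ 0.40630107  0.62446708 -0.29858077]
(array([257.8, 128.7]), np.int32(2079), array([605.8, 141.2,   9. ]))
```

View pics/w5.png

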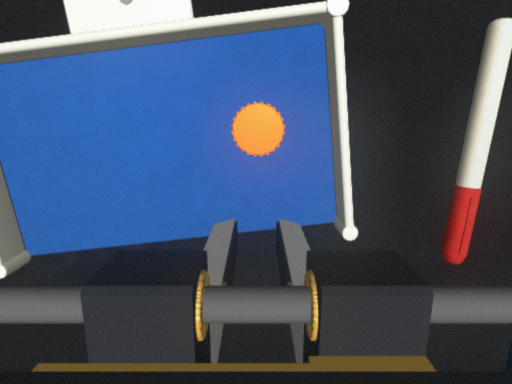

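Cap_1 is in the pan at (606,141) and the fingers are clear. I raise and go back for cap_2.

```bash
python3 -m jog '[[0,0,-2.5,0,0,0,23],[-2,0,-2.5,0,0,0,23],[-4.2,-1,0,0,0,0,23],[-4.2,-1,0,0,0,0,23],[-4.2,-1,0,0,0,0,23],[-4.2,-1,0,0,0,0,23],[-4.2,-1,0,0,0,0,23],[-4.2,-1,0,0,0,0,23]]'
python3 -m jog '[[-3,-0.5,0,0,0,0.042,23],[-1.5,0,0,0,0,0,23],[0,0,2,0,0,0,23],[0,0,0,0,0,0,23],[0,0,0,0,0,0,23]]'
python3 - <<'E'
from h import *
s,w=wrist("w6")
print(s["eef_pos"],s["eef_rot"],s["wrist_force"])
for x in caps(w):
  if x[1]>300:print(x)
E
```

```text
clock: 9.35
eef_pos: [563.8, -191.2, 66.3]
eef_rot: [3.141, 0.0, 1.626]
wrist_force: [0.8, 0.1, 0.2]
finger_gap: 21.6
clock: 9.85
eef_pos: [561.2, -233.8, 45.7]
eef_rot: [-3.141, -0.0, 1.586]
wrist_force: [0.3, 1.0, 0.4]
finger_gap: 21.5
[ 561.24793365 -233.81075603   45.72704595] [-3.14116811e+00 -3.35199361e-04  1.58613749e+00] [0.31910071 1.03456659 0.38222548]
(array([252.3, 150. ]), np.int32(353), array([ 558. , -190.7,    9. ]))
```

View pics/w6.png

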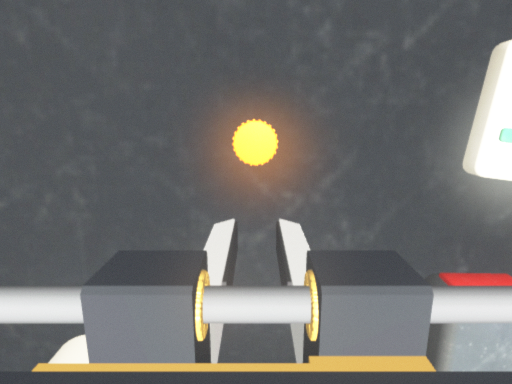

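Cap_2 is at (255,142), centred ahead of the fingers, so I lower and push.

```bash
python3 -m jog '[[0,0,2.5,0,0,0,23],[0,0,1.5,0,0,0,23],[0,0,0,0,0,0,23],[1,0,0,0,0,0,23],[1,0,0,0,0,0,23],[0.6,0,0,0,0,0,23],[0.4,0,0,0,0,0,23],[0.4,0,0,0,0,0,23]]'
python3 -m jog '[[0.5,0,0,0,0,0,23],[0.7,0,0,0,0,0,23],[0.9,0,0,0,0,0,23],[1.1,0,0,0,0,0,23],[1.3,0,0,0,0,0,23],[1.3,0,0,0,0,0,23],[1.3,0,0,0,0,0,23],[1.3,0,0,0,0,0,23]]'
python3 -m jog '[[1.3,0,0,0,0,0,23],[1.3,0,0,0,0,0,23],[1.3,0,0,0,0,0,23],[1.3,0,0,0,0,0,23],[1.3,0,0,0,0,0,23],[1.3,0,0,0,0,0,23],[1.3,0,0,0,0,0,23],[1.3,0,0,0,0,0,23]]'
python3 - <<'E'
from h import *
s,w=wrist("w7")
print(s["eef_pos"],s["eef_rot"],s["wrist_force"])
for x in caps(w):
  if x[1]>300:print(x)
E
```

```text
clock: 10.7
eef_pos: [560.7, -200.2, 5.9]
eef_rot: [3.141, 0.0, 1.585]
wrist_force: [0.1, -0.3, 0.1]
finger_gap: 21.7
clock: 11.5
eef_pos: [559.4, -115.3, 5.5]
eef_rot: [3.142, -0.0, 1.585]
wrist_force: [0.4, -0.6, -0.2]
finger_gap: 21.8
clock: 12.3
eef_pos: [557.9, -11.5, 5.5]
eef_rot: [3.142, 0.0, 1.585]
wrist_force: [0.1, -0.1, 0.6]
finger_gap: 21.4
[557.89983824 -11.53159512   5.47543661] [3.14156227e+00 1.17360741e-05 1.58479713e+00] [ 0.08907276 -0.13464467  0.61044717]
(array([256. , 210.2]), np.int32(2087), array([557.5,   3.1,   9. ]))
```

View pics/w7.png

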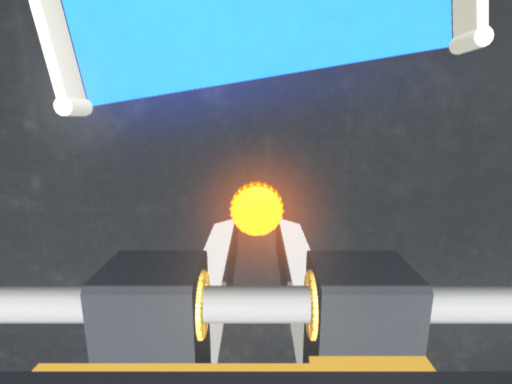

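Cap_2 is cradled at (256,210) just outside the front edge. I push it on and withdraw.

```bash
python3 -m jog '[[1.3,0,0,0,0,0,23],[1.3,0,0,0,0,0,23],[1.3,0,0,0,0,0,23],[1.3,0,0,0,0,0,23],[1.3,0,0,0,0,0,23],[1.3,0,0,0,0,0,23],[1.3,0,0,0,0,0,23],[1.3,0,0,0,0,0,23]]'
python3 -m jog '[[1,0,0,0,0,0,23],[0.7,0,0,0,0,0,23],[0.5,0,0,0,0,0,23],[0.3,0,0,0,0,0,23],[0,0,0,0,0,0,23],[-1,0,0,0,0,0,23],[-2.5,0,0,0,0,0,23],[-2,0,-1,0,0,0,23]]'
python3 - <<'E'
from h import *
s,w=wrist("w8")
print(s["eef_pos"],s["eef_rot"],s["wrist_force"])
for x in caps(w):
  if x[1]>300:print(x)
E
```

```text
clock: 13.15
eef_pos: [556.4, 92.5, 5.4]
eef_rot: [3.142, -0.0, 1.585]
wrist_force: [-0.1, -0.8, 0.3]
finger_gap: 21.5
clock: 13.95
eef_pos: [556.1, 59.6, 14.5]
eef_rot: [-3.14, 0.0, 1.585]
wrist_force: [-0.3, 0.0, -0.8]
finger_gap: 21.4
[556.07732874  59.60132528  14.52807318] [-3.13951632e+00  1.86545926e-04  1.58458147e+00] [-0.25976704  0.02187603 -0.76222774]
(array([353.6,  83.3]), np.int32(2359), array([605.9, 141.2,   9. ]))
(array([256.6, 101.8]), np.int32(1868), array([555.3, 131.3,   9. ]))
```

View pics/w8.png

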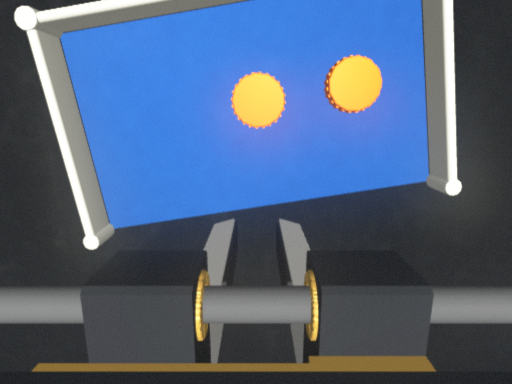

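Caps 1 and 2 are in the pan at (354,83) and (257,102) px. Cap_3 at (474,-77) goes in on a slant (yaw about 1.32) so that it clears the left post at (92,240).

```bash
python3 -m jog '[[0,0,-2.5,0,0,0,23],[-2,0,-2.5,0,0,0,23],[-3,-2,0,0,0,0,23],[-3,-2,0,0,0,0,23],[-3,-2,0,0,0,0,23],[-3,-2,0,0,0,0,23],[-3,-1.7,0,0,0,0,23],[-1.4,0,0,0,0,0,23]]'
python3 -m jog '[[0,0,0,0,0,0.133,23],[0,0,0,0,0,0.133,23],[0,0,2,0,0,0,23],[0,0,0,0,0,0,23],[0,0,0,0,0,0,23]]'
python3 - <<'E'
from h import *
s,w=wrist("w9")
print(s["eef_pos"],s["eef_rot"],s["wrist_force"])
for x in caps(w):
  if x[1]>150:print(x)
E
```

```text
clock: 14.8
eef_pos: [460.9, -126.1, 65.6]
eef_rot: [-3.141, 0.0, 1.582]
wrist_force: [-0.0, 0.1, -0.1]
finger_gap: 21.9
clock: 15.3
eef_pos: [462.7, -123.9, 45.6]
eef_rot: [-3.141, -0.0, 1.319]
wrist_force: [-0.7, -0.3, 0.2]
finger_gap: 21.4
[ 462.65390018 -123.93735973   45.55124518] [-3.14097053e+00 -1.01046514e-04  1.31934308e+00] [-0.71532102 -0.30783377  0.2236905 ]
(array([251. , 150.2]), np.int32(225), array([470.2, -81.4,   9. ]))
```

View pics/w9.png

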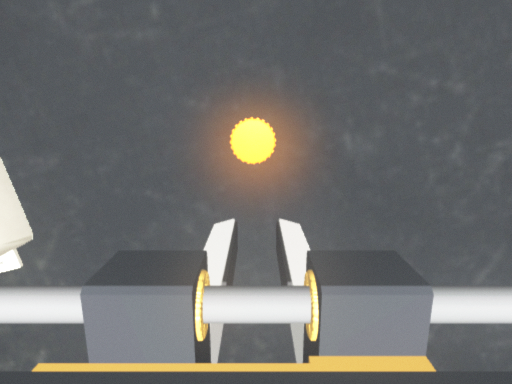

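Cap_3 is at (253,140), about 2 mm left of centre. I correct for that, lower and push.

```bash
python3 -m jog '[[0,-0.2,2.5,0,0,0,23],[0,0,1.5,0,0,0,23],[0,0,0,0,0,0,23],[1,0,0,0,0,0,23],[1,0,0,0,0,0,23],[0.6,0,0,0,0,0,23],[0.4,0,0,0,0,0,23],[0.4,0,0,0,0,0,23]]'
python3 -m jog '[[0.5,0,0,0,0,0,23],[0.7,0,0,0,0,0,23],[0.9,0,0,0,0,0,23],[1.1,0,0,0,0,0,23],[1.3,0,0,0,0,0,23],[1.3,0,0,0,0,0,23],[1.0,0,0,0,0,0,23],[0.7,0,0,0,0,0,23]]'
python3 - <<'E'
from h import *
s,w=wrist("w10")
print(s["eef_pos"],s["eef_rot"],s["wrist_force"])
for x in caps(w):
  if x[1]>300:print(x)
E
```

```text
clock: 16.15
eef_pos: [469.3, -90.0, 5.7]
eef_rot: [3.141, 0.0, 1.319]
wrist_force: [0.5, -0.1, 0.7]
finger_gap: 21.9
clock: 16.95
eef_pos: [487.9, -16.8, 5.4]
eef_rot: [-3.142, -0.0, 1.32]
wrist_force: [0.3, 0.3, 0.7]
finger_gap: 21.8
[487.92921295 -16.78904053   5.42323506] [-3.14157212e+00 -5.24658158e-06  1.31957477e+00] [0.30927363 0.26027581 0.74529607]
(array([256.3, 210.1]), np.int32(2103), array([491.8,  -2.5,   9. ]))
```

View pics/w10.png

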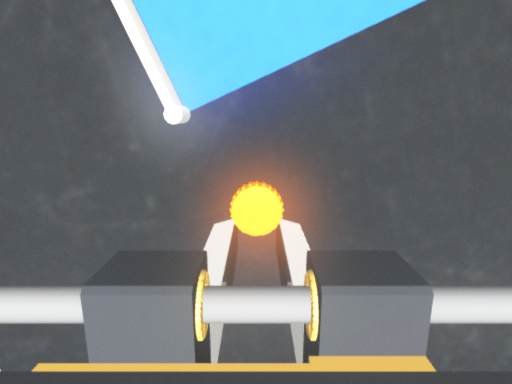

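Cap_3 is cradled, and the left post at (177,115) lies outside the finger path (left edge about 205 px). I finish the push and withdraw.

```bash
python3 -m jog '[[0.9,0,0,0,0,0,23],[1.2,0,0,0,0,0,23],[1.2,0,0,0,0,0,23],[1.2,0,0,0,0,0,23],[1.2,0,0,0,0,0,23],[1.2,0,0,0,0,0,23],[1.2,0,0,0,0,0,23],[1.2,0,0,0,0,0,23]]'
python3 -m jog '[[1,0,0,0,0,0,23],[0.7,0,0,0,0,0,23],[0.4,0,0,0,0,0,23],[0.2,0,0,0,0,0,23],[0,0,0,0,0,0,23],[-1,0,0,0,0,0,23],[-2.5,0,0,0,0,0,23],[-2.5,0,-1,0,0,0,23]]'
python3 -m jog '[[-2,0,-2,0,0,0,23],[-2,0,-2,0,0,0,23],[0,0,-2,0,0,0,23],[0,0,0,0,0,0,23],[0,0,0,0,0,0,23]]'
python3 - <<'E'
from h import *
s,w=wrist("w11")
print(s["eef_pos"],s["eef_rot"],s["wrist_force"])
t=vision.camera("top");cv2.imwrite("pics/t11.png",cv2.resize(t["color"][120:330,90:400],None,fx=2.5,fy=2.5))
sc=vision.camera("scene");cv2.imwrite("pics/s11.png",sc["color"])
c=np.array([553.5,127]);a=np.array([-.155,.988]);b=np.array([-.988,-.155])
for x in caps(w):
  if x[1]>100:print(x,"pan",(x[2][:2]-c)@a,(x[2][:2]-c)@b)
E
```

```text
clock: 17.8
eef_pos: [511.1, 73.2, 5.4]
eef_rot: [-3.142, 0.0, 1.319]
wrist_force: [0.1, 0.6, 0.3]
finger_gap: 21.7
clock: 18.6
eef_pos: [500.5, 35.0, 14.6]
eef_rot: [-3.14, 0.001, 1.319]
wrist_force: [0.4, 0.2, 0.5]
finger_gap: 21.7
clock: 19.1
eef_pos: [491.5, -2.9, 75.2]
eef_rot: [3.141, -0.0, 1.318]
wrist_force: [-0.7, 0.0, -0.8]
finger_gap: 21.7
[491.46457168  -2.88480743  75.19428138] [ 3.14130875e+00 -2.45780145e-05  1.31824193e+00] [-7.01876655e-01  3.09644701e-04 -8.29759114e-01]
(array([296.8,   6.6]), np.int32(152), array([551.4, 120.9,   9. ])) pan -5.701299999999991 3.0203000000000215
```

View pics/w11.png

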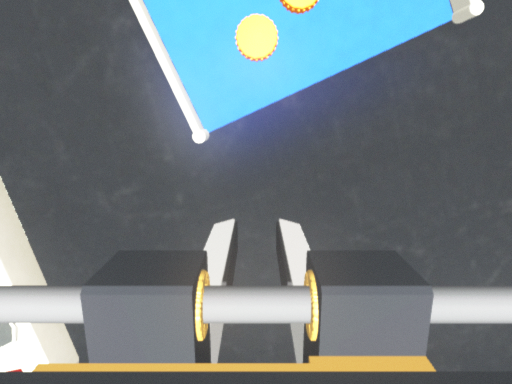

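View pics/t11.png

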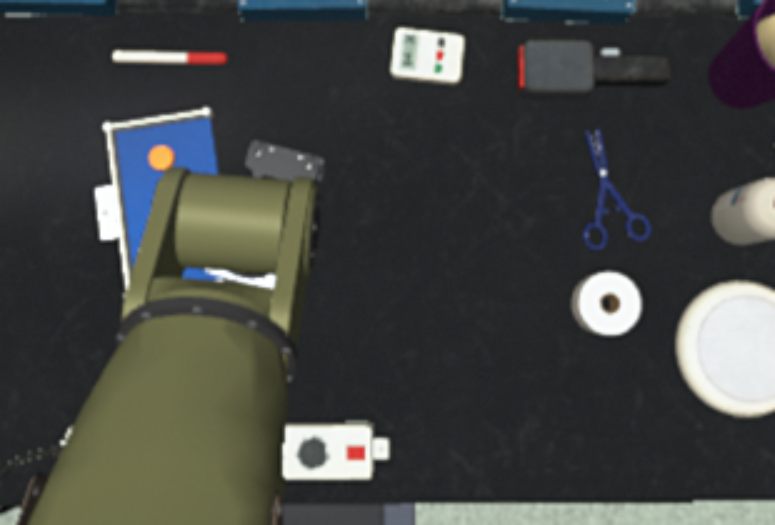

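The wrist view shows cap_3 at (257,37), well inside the front edge, with cap_2 beyond it. Bystanders look unmoved. The arm hides part of the pan from above, so I back away for a full check.

```bash
python3 -m jog '[[-1,0,-2,0,0,0,23],[-2.5,0,-2,0,0,0,23],[-3,0,-2,0,0,0,23],[-4,0,-2,0,0,0,23],[-4,0,0,0,0,0,23],[-4,0,0,0,0,0,23],[-4,0,0,0,0,0,23],[-2,0,0,0,0,0,23]]'
python3 -m jog '[[-2,0,0,0,0,0,23],[-2,0,0,0,0,0,23],[0,0,0,0,0,0,23]]'
python3 - <<'E'
from h import *
t=vision.camera("top");cv2.imwrite("pics/t12.png",cv2.resize(t["color"][120:330,90:400],None,fx=2.5,fy=2.5))
h=cv2.cvtColor(t["color"],cv2.COLOR_BGR2HSV);m=(h[...,0]>4)&(h[...,0]<32)&(h[...,1]>110)&(h[...,2]>150)
r=pan(t);print(r)
c=np.array([553.5,127]);a=np.array([-.155,.988]);b=np.array([-.988,-.155])
for ce,st in blobs(m,8):
  if 120<ce[0]<200 and 150<ce[1]<250:
    p=pt(t,*ce,9)[:2];print(ce,st[4],p,"pan",(p-c)@a,(p-c)@b)
s,w=wrist("w12");print(s["eef_pos"])
E
```

```text
clock: 20.05
eef_pos: [429.6, -241.8, 154.6]
eef_rot: [-3.14, -0.0, 1.317]
wrist_force: [0.2, 0.5, 0.2]
finger_gap: 21.3
clock: 20.35
eef_pos: [420.0, -279.6, 154.5]
eef_rot: [-3.14, -0.0, 1.317]
wrist_force: [0.9, 0.3, -0.1]
finger_gap: 21.8
((158.91000366210938, 201.3699951171875), (63.49818801879883, 39.31513977050781), 81.8698959350586)
[154.18918919 182.83783784] 74 [604.86440289 140.35733562] pan 5.235565143308727 -52.818417074428844
[156.55844156 199.97402597] 77 [555.06877154 131.44565168] pan 4.149144275655943 -2.2390222939592825
[163.96153846 212.29487179] 78 [519.78745159 109.02524506] pan -12.533612878198221 36.09408484953727
[ 420.29019072 -278.6044892   154.55651171]
```

View pics/t12.png

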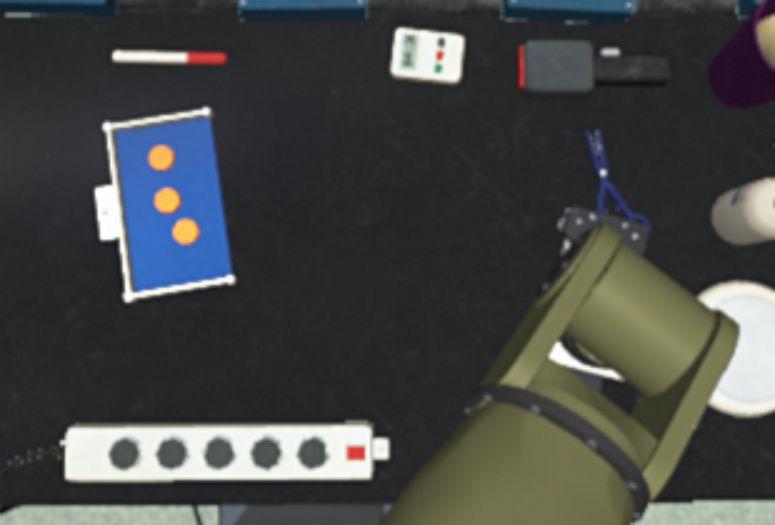

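The three caps lie flat in the pan at pan x of 5, 4 and -13 mm and y of -53, -2 and 36 mm. The visible bystanders haven't moved, and the tool is clear at 155 mm height.

```bash
python3 -c "
from cell import order
print(order.sign_off())"
```

```text
the job is handed in; nothing more can be done
None
```

All three caps are inside the pan, and I handed the job in at about 20.5 s of the 72 s allowed. I pushed each cap along the bench in the notch between the nearly shut fingers (gap about 22 mm), one at a time, then backed out and raised the arm.

**Caps:** the last top view puts them at these positions in the pan's frame, all well past the required -44 mm in x and between the side walls:

| Cap | x (mm) | y (mm) |
|---|---|---|
| cap_1 | 5 | -53 |
| cap_2 | 4 | -2 |
| cap_3 | -13 | 36 |

The wrist and top views agree within about 1 mm for caps 1 and 2. Cap_3's final position was measured from the top view only, though the wrist view showed it well inside. They look flat in the pictures, but I did not measure their heights again at the end.

**Bystanders:** the marker, timer and reader look unmoved in the last picture. The label roll and part of the clamp were hidden by the arm in that picture, but both looked unmoved in the one before it.

**Forces and clearance:** the wrist force stayed under 2 N in every reading. The fingers ended about 155 mm above the bench, touching nothing.

**What disagreed:** my first orange mask was too tight. It missed cap_3 in the top view and cut into the caps in bright wrist pictures. I widened it and used the second view. It still clipped the caps in some glare-lit wrist pictures, where I read the cap centre by eye.

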